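Mount a carrier on an optical rail and clamp it

ROBOT

A 7-joint arm with a two-finger parallel gripper is mounted at the origin on a cart in front of the work surface, level with it; the furniture and walls round the work are solid. World frame = base frame: x ahead of the robot, y to its left, z up, the work surface at z = 0. Lengths are in m, angles in rad, forces in N, time in s.
With the tool pointing down it reaches from about 0.35 to 0.9 m from the base axis. Payload 8.1 kg.
Tool frame: the origin (TCP) lies midway between the tips of the shut fingers; the grasp point (between the pads) lies arm.grasp_offset behind it (arm.grasp_offset is the distance from the TCP to the grasp point, in m); z points along the fingers, y is the line along which they close (so a half turn about z gives the same grasp; the last joint's range is limited). The gripper opens to 92 mm and grips with 3 to 60 N. Pads are 19 mm wide; open, the fingers measure 130 mm over their backs; the gripper's body (75 mm by 190 mm) begins 47 mm behind the grasp point.
Start: joints at [1.065, 0.434, 0.025, 1.573, -0.012, 1.134, -0.075], TCP at [0.245, -0.575, 0.227] pointing down, gripper open.
Joint ranges: [-2.62, 2.62], [-0.44, 2.09], [-1.27, 1.32], [0.08, 2.57], [-1.32, 4.46], [0.12, 2], [-2.74, 2.74]. Speed limits (rad/s): [2.22, 2.22, 3.01, 3.01, 3.14, 3.14, 3.14].

INTERFACE

Orientations are given as a rotation vector (axis times angle).
In Python, from cell import observe, imaging, arm gives the robot as it stands.
- The arm moves only by the tool apply_moves, never from a script. Its argument "commands" is a list of rows, each a list of 5 numbers: the opening in per cent of the stroke, from 0 (shut) to 100 (fully open), then the shift along the world's x, y, z in units of 0.06 m (1.0 is 0.06 m), then the turn about the world's z in units of 0.5 rad (1.0 is 0.5 rad). A call has 1 to 12 rows; each row shifts and turns the commanded pose from where the row before left it; what a row does not reach is not made up. A row lasts 1/8 s, in which the tool goes at most 62.5 mm and 10.7 degrees, less where a joint would pass 70% of its speed; a pose out of reach is approached as far as the arm can. A call with a number of a shift or a turn outside -1 to 1 is refused whole. A call with a gripper value outside its range is refused whole. The fingers move at their own pace and stop on an object; "newtons" is the grip in N (left out, the last holds). Time passes only in rows, so rows that do not move let the fingers close. It gives the time, the measured TCP pose, the force, the opening and the grip force at its end, in the units of the state.
- observe(): the state, without advancing time (a new reading comes with each control period).
- imaging.get_image(name): name is "scene" or "top" or "wrist"; returns (picture, depth): 480x640x3 uint8, red, green, blue; 480x640 float32, m along the optical axis (not along the pixel's ray), 0 where there is no reading.
- imaging.camera_params(name): a dict with "camera_matrix" (3x3 intrinsics, pixels), "dist" ([k1, k2, p1, p2, k3] as OpenCV has them; the pictures are not rectified), "origin" and "rotation" of the camera in the world; the wrist camera has in their place "tool_from_camera" (4x4, takes a point from camera to tool coordinates, whose origin is the TCP and whose axes are the flange's). Camera axes: x right, y up, looking along -z (the intrinsics and any distortion apply to the point x, -y, -z); pixel columns grow to the right and rows downward; lengths in m; the calibration is good to about 2 mm. A picture is of the moment at which its call begins: read the wrist's pose just before it. camera_params takes no time and is no camera call.
- arm.sign_off(): hands the job in; it is judged then, once.
The state is a dict: "clock": time; "joints": joint angles; "dq": joint speeds; "joint_efforts": joint torques, N m; "position": TCP position; "ee_rot": TCP orientation; "force": force on the tool from outside, world axes, zero at the start; "ft_torque": the same for the moment, N m; "width": opening from 0.0 (shut) to 1.0 (fully open); "gripper_force": force on a finger pad.
Only numpy, scipy, OpenCV 4.12 (cv2) and the standard library are available. Lean on these libraries where they do the work, as an engineer would, in place of code of your own. Each camera call takes 0.05 s, during which the arm holds its last target. There are 200 camera calls.

TASK

Slide the loose rail carrier onto the dovetail rail from the rail's open end until it rests against the stop on the rail, then tighten the carrier's wing knob clockwise until it is firm, so that the carrier is clamped there. Let go, and leave the flask, beaker, bottle and dish where they stand.

Things in the scene. Friction and masses are not known exactly. Their poses are not given: they have to be found in the camera images.
- rail: aluminium dovetail rail fixed to the bench, 200 mm long. Origin: centre of its underside (bench height). x runs along it from the open end (x = -100 mm), where the carrier enters, to the stop; z up. Foot 90 mm wide, 10 mm high, then a neck 28 mm wide up to z = 18 mm, then the dovetail, widening from 28 to 42 mm at its flat top, z = 32 mm: the carrier cannot be set on from above.
- stop: grey steel saddle fixed across the rail, 20 mm long, 66 mm wide, top 48 mm above the bench, at a different place along the rail each time. Origin: on the rail's axis at bench height, in the plane of the face that the carrier comes against; axes as the rail's; the saddle lies on its +x side.
- carriage_block (a point): loose rail carrier, grey steel, about 0.5 kg. The point is the centre of its upright block (40 mm along x, 26 mm along y, 34 mm high; grasp it across the 40 mm), 45 mm above the carrier's underside. x is the groove's direction (goes along the rail's x), y points to the knob, z up. Plate under the block: x -40 to 40 mm, y -36 to 72 mm, its top 17 mm below the point.
- rail_mouth (a point): the middle of the top edge of the rail's open end, axes as the rail's. The carrier resting on the rail has its block's centre 29 mm above this point and on the rail's axis (y = 0) within 3 mm. Until it is clamped it can shift 1 mm to +y and 3.5 mm to -y, or lift 4 mm when centred in this play: enter 1 to 2 mm high, 1 mm to -y. Against the stop the block's centre is 40 mm short of the stop's origin.
- knob_wing (a point): the carrier's wing knob: a black bar 46 mm long (x), 12 mm thick (y), 24 mm high (z), turning about its own upright axis. The point is the bar's centre, 56 mm from the block's centre along the carrier's y and 31 mm above it. Clockwise from above tightens. Free, it turns with a steady drag of about 0.08 N m, and stays where it is left.
- clamp_jaw: steel jaw, 50 mm long, under the carrier's knob side; a radian of the knob drives it 2.5 mm along the carrier's -y. From the start the knob turns 1.4 to 2.1 rad before the jaw has met the rail and pulled the carrier straight; then it gets stiffer, and is firm at about 0.2 N m, 0.4 to 1 rad later. Origin: at the carrier's underside below its block, shifted with the jaw.
- flask: clear conical flask, 72 mm wide, 125 mm tall, standing beyond the rail; bystander; origin at the centre of its underside
- beaker: clear plastic beaker, 86 mm wide, 90 mm tall, beyond the rail; bystander; origin at the centre of its underside
- bottle_amber: brown bottle with black cap, 45 mm wide, 98 mm tall, at the right; bystander; origin at the centre of its underside
- petri_dish_1: flat round dish, 92 mm wide, 16 mm high, at the right; bystander; origin at the centre of its underside

How it is judged:
By the outcome, as a careful person would: the job done as asked, in the order asked, and still so for the second after the job is handed in, with the robot touching nothing.
It also fails if it takes over 72 s, if anything falls off the work surface, if the arm or the gripper's body presses on something with over 40 N, if the wrist force passes 120 N, or if a joint passes its speed limit or range.

## Working session

There is one attempt and no reset: what is moved stays moved. The work goes in short steps, Python scripts to look and compute and a tool call to move; the robot and the scene stay as the last step left them, time stands still between calls to the robot, and variables do not carry over. Pictures are saved under pics/ and viewed, at most 10 in all, crops included, and the job is handed in when it is done.

Besides the shell and the picture viewer there is one more tool, called as name(argument=value, ...), one argument or row to a line, values as JSON. apply_moves: Moves the arm, as the interface text tells. Its arguments: {"type":"object","properties":{"commands":{"type":"array"},"newtons":{"type":"number"}},"required":["commands"]}

```bash
mkdir -p pics
cat > h.py <<'E'
import numpy as np, cv2
from cell import observe, imaging, arm
from scipy.spatial.transform import Rotation as R
def grab(n):
    s=observe(); p=imaging.camera_params(n); im,d=imaging.get_image(n)
    if 'origin' in p: Rm=np.array(p['rotation']); o=np.array(p['origin'])
    else:
        T=np.array(p['tool_from_camera']); Rt=R.from_rotvec(s['ee_rot']).as_matrix()
        Rm=Rt@T[:3,:3]; o=Rt@T[:3,3]+np.array(s['position'])
    if Rm.shape!=(3,3): Rm=R.from_rotvec(Rm).as_matrix()
    return im,d,np.array(p['camera_matrix']),np.array(p['dist']),Rm,o
def cloud(g):
    im,d,K,D,Rm,o=g
    v,u=np.mgrid[0:480,0:640]
    q=cv2.undistortPoints(np.stack([u,v],-1).reshape(-1,1,2).astype(float),K,D).reshape(480,640,2)
    c=np.stack([q[...,0]*d,-q[...,1]*d,-d],-1)
    P=c@Rm.T+o; P[d==0]=np.nan
    return P
def ray(g,u,v,z):
    im,d,K,D,Rm,o=g
    q=cv2.undistortPoints(np.array([[[u,v]]],float),K,D)[0,0]
    r=Rm@np.array([q[0],-q[1],-1]); return o+r*(z-o[2])/r[2]
E
python3 - <<'E'
from h import *
s=observe(); print(s, arm.grasp_offset)
for n in ['top','scene']:
    g=grab(n); cv2.imwrite(f'pics/{n}0.png',g[0][...,::-1]); np.save(f'{n}0.npy',cloud(g)); print(n,g[5],g[4])
E
```

```text
{'clock': 0.0, 'joints': array([ 1.06538028,  0.43521717,  0.02495109,  1.57408807, -0.01157666,
        1.13398266, -0.07507726]), 'dq': array([ 3.61179427e-04, -3.72069966e-04,  1.19430627e-03, -5.14152265e-04,
       -1.06376200e-03, -9.66550386e-05, -9.73701000e-04]), 'joint_efforts': array([-1.06151205e-03, -6.67854524e+01,  9.84310247e-01, -3.14449811e+01,
       -6.06885902e-02,  4.30893211e-02,  1.37291195e-04]), 'position': array([ 0.2447622 , -0.57453378,  0.22595182]), 'ee_rot': array([-3.07664196e+00, -6.28149888e-01,  7.19786195e-04]), 'force': array([-0.31805981, -0.4938758 ,  0.05217138]), 'ft_torque': array([-0.01728763, -0.02476037,  0.04677463]), 'gripper_force': 0.0, 'width': 0.9996836022221871} 0.0188
top [ 0.42629631 -0.24180879  1.0282928 ] [[ 0.02561544  0.98142616 -0.19012243]
 [-0.9994391   0.02924597  0.01631417]
 [ 0.02157147  0.18959789  0.98162483]]
scene [0.32378008 0.37740487 0.89488008] [[-0.92778977  0.279158   -0.24754183]
 [-0.3730518  -0.70511541  0.60302953]
 [-0.00620504  0.65183055  0.75833926]]
```

View pics/top0.png

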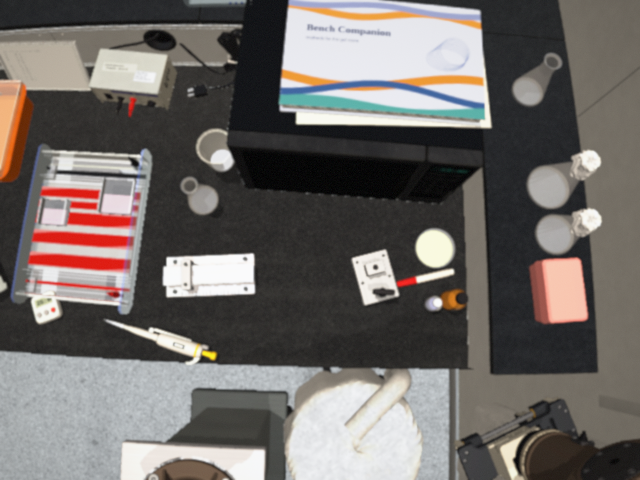

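View pics/scene0.png

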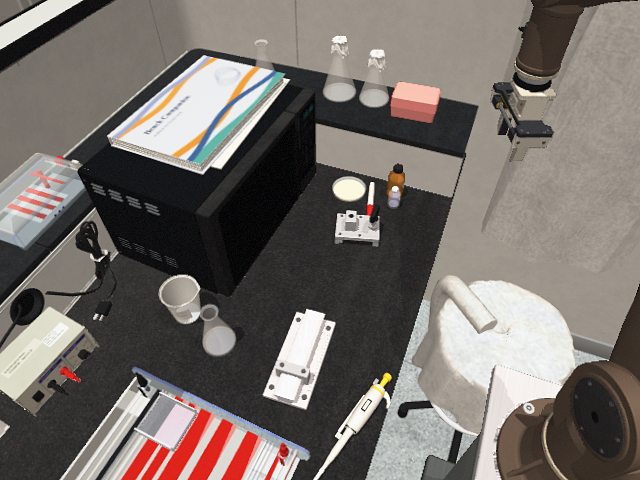

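The top view shows the rail at (164–255, 255–297) with the stop near (188, 276) and its open end to the right. The carrier is at (375, 275) with its black knob at (384, 293), towards the robot. So the rail's x is about world +y. Next I measure them with depth.

Run:
```python
from h import *
P=np.load('top0.npy'); im=cv2.imread('pics/top0.png')
def comp(m):
    n,l,st,c=cv2.connectedComponentsWithStats(m.astype(np.uint8)); i=1+st[1:,4].argmax(); return l==i
def rect(name,box,z0,z1):
    u0,u1,v0,v1=box; m=np.zeros((480,640),bool); m[v0:v1,u0:u1]=1
    with np.errstate(invalid='ignore'): m&=(P[...,2]>z0)&(P[...,2]<z1)
    if m.sum()<8: print(name,m.sum()); return
    m=comp(m); Q=P[m]
    r=cv2.minAreaRect((Q[:,:2]*1000).astype(np.float32)); print(name,m.sum(),np.round(r[0],1),np.round(r[1],1),round(r[2],1),'z',np.percentile(Q[:,2],[5,50,95]).round(4))
rb=(155,265,245,310)
rect('foot+',rb,.006,.2);rect('dovetop',rb,.026,.038);rect('stop',rb,.041,.06)
cb=(340,405,240,312)
rect('carrier',cb,.012,.2);rect('plate',cb,.02,.035);rect('block',cb,.052,.07);rect('knob',cb,.071,.12)
rect('bench',(270,340,260,350),-.02,.02)
rect('dish',(410,460,225,270),.008,.04);rect('bottle',(425,470,285,315),.02,.15)
rect('flask',(175,222,172,220),.02,.16)
big=np.hstack([cv2.resize(im[235:315,335:470],None,fx=3,fy=3),cv2.resize(im[235:315,155:265],None,fx=3,fy=3)])
cv2.imwrite('pics/z.png',big)
```

```text
foot+ 3494 [526.2 -19.3] [ 93.6 201.1] 4.2 z [0.0084 0.029  0.0478]
dovetop 1158 [529.7 -50.5] [ 42.5 137.7] 4.6 z [0.0298 0.0329 0.0356]
stop 270 [524.   24.8] [63.7 20.5] 6.6 z [0.0438 0.0487 0.0531]
carrier 1785 [ 535.7 -402.1] [108.8 102.6] 16.1 z [0.0247 0.0293 0.0868]
plate 1320 [ 532.8 -391.8] [108.6  81.3] 16.0 z [0.0253 0.0286 0.0317]
block 233 [ 550.  -386.5] [26.  40.8] 15.4 z [0.0586 0.0625 0.0653]
knob 139 [ 495.8 -402.1] [45.3 12.1] 89.4 z [0.0771 0.0876 0.0905]
bench 6277 [ 469.9 -235.7] [200.7 158.5] 1.5 z [-0.0023  0.0007  0.0038]
dish 1214 [ 605.2 -532.5] [92.  91.7] 64.4 z [0.0092 0.0121 0.0152]
bottle 674 [ 482.7 -544. ] [45.6 75.6] 7.6 z [0.029  0.0662 0.0992]
flask 819 [701.8   7.1] [62.  63.4] 4.6 z [0.0233 0.0648 0.1237]
```

View pics/z.png

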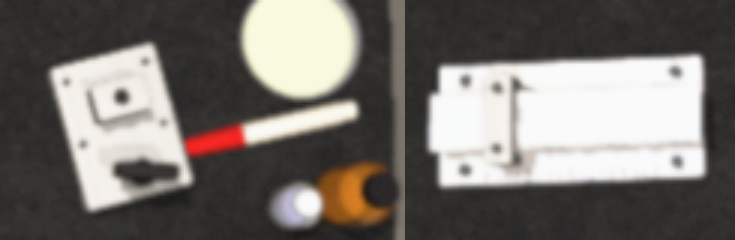

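apply_moves(
  commands=[
    [100, 0.51, 0.31, 0, -0.025],
    [100, 0.51, 0.31, 0, -0.025],
    [100, 0.51, 0.31, 0, -0.025],
    [100, 0.51, 0.31, 0, -0.025],
    [100, 0.51, 0.31, 0, -0.025],
    [100, 0.51, 0.31, 0, -0.025],
    [100, 0.51, 0.31, 0, -0.025],
    [100, 0.51, 0.31, 0, -0.025],
    [100, 0.51, 0.31, 0, -0.025],
    [100, 0.51, 0.31, 0, -0.025],
    [100, 0, 0, 0, 0],
    [100, 0, 0, 0, 0],
  ],
  newtons=50,
)

```text
clock: 1.6
position: [0.5503, -0.3893, 0.2262]
ee_rot: [-3.111, -0.435, 0.002]
force: [-0.4, 0.4, 0.1]
width: 1.001
gripper_force: 0.0
```

```bash
cat >> h.py <<'E'
def closing():
    M=R.from_rotvec(observe()['ee_rot']).as_matrix(); return np.degrees(np.arctan2(M[1,1],M[0,1]))%180
def rect(P,name,c,r,z0,z1):
    with np.errstate(invalid='ignore'): m=(P[...,2]>z0)&(P[...,2]<z1)&(np.hypot(P[...,0]-c[0],P[...,1]-c[1])<r)
    if m.sum()<8: print(name,m.sum()); return
    n,l,st,_=cv2.connectedComponentsWithStats(m.astype(np.uint8)); m=l==1+st[1:,4].argmax(); Q=P[m]
    b=cv2.minAreaRect((Q[:,:2]*1000).astype(np.float32)); print(name,m.sum(),np.round(b[0],1),np.round(b[1],1),round(b[2],1),'z',np.percentile(Q[:,2],[5,50,95]).round(4))
E
python3 - <<'E'
from h import *
s=observe(); print(s['clock'],s['position'],closing(),s['joints'].round(2))
g=grab('wrist'); P=cloud(g); cv2.imwrite('pics/w1.png',g[0][...,::-1])
c=(.55,-.3865)
rect(P,'block',c,.06,.055,.068);rect(P,'plate',c,.11,.022,.034);rect(P,'knob',(.496,-.402),.05,.075,.1);rect(P,'bench',c,.3,-.01,.008)
E
```

```text
1.6 [ 0.55033092 -0.38931884  0.22622602] 105.90797337696839 [ 0.55  0.52 -0.02  1.44  0.01  1.19 -0.76]
block 1754 [ 549.5 -386.3] [26.3 40. ] 16.1 z [0.0592 0.0608 0.0621]
plate 8760 [ 532.4 -391.3] [107.4  80.3] 16.1 z [0.0256 0.0269 0.0284]
knob 1154 [ 495.8 -402. ] [46.1 12.5] 88.9 z [0.0774 0.0862 0.0877]
bench 137742 [ 574.2 -363.2] [286.  562.1] 14.7 z [-0.0023 -0.0009  0.0006]
```

View pics/w1.png

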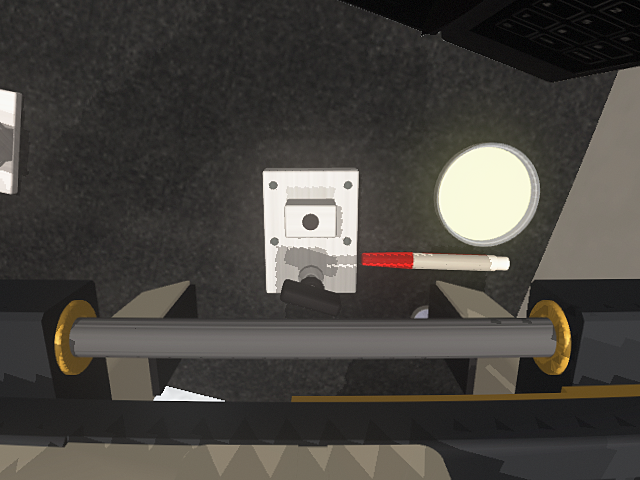

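The wrist view confirms it: the block is at (311, 221) px and square to the gripper, its measured size and height match, and the pen lies clear of the plate. Descending and grasping.

apply_moves(
  commands=[
    [100, -0.01, 0.05, -0.6, 0],
    [100, 0, 0, -0.6, 0],
    [100, 0, 0, -0.6, 0],
    [100, 0, 0, -0.6, 0],
    [100, 0, 0, -0.4, 0],
    [100, 0, 0, -0.3, 0],
    [100, 0, 0, -0.07, 0],
    [100, 0, 0, 0, 0],
  ],
)

```text
clock: 2.65
position: [0.5505, -0.3865, 0.0371]
ee_rot: [3.111, 0.434, 0.001]
force: [0.1, -0.7, 0.3]
width: 0.997
gripper_force: 0.0
```

apply_moves(
  commands=[
    [0, 0, 0, 0, 0],
    [0, 0, 0, 0, 0],
    [0, 0, 0, 0, 0],
    [0, 0, 0, 0, 0],
    [0, 0, 0, 0, 0],
    [0, 0, 0, 0, 0],
    [0, 0, 0, 0, 0],
    [0, 0, 0, 0, 0],
  ],
  newtons=55,
)

```text
clock: 3.65
position: [0.5506, -0.3865, 0.0366]
ee_rot: [3.111, 0.434, 0.001]
force: [1.6, -1.9, -1.5]
width: 0.427
gripper_force: 55.0
```

apply_moves(
  commands=[
    [0, 0, 0, 0.3, 0],
    [0, 0, 0, 0.4, 0],
    [0, 0, 0, 0.4, 0],
    [0, -0.02, 0.3, 0.4, -0.05],
    [0, -0.02, 0.4, 0, -0.06],
    [0, -0.02, 0.45, 0, -0.06],
    [0, -0.03, 0.45, 0, -0.06],
    [0, -0.03, 0.45, 0, -0.06],
    [0, -0.03, 0.45, 0, -0.06],
    [0, -0.02, 0.45, 0, -0.06],
    [0, 0, 0, 0, 0],
    [0, 0, 0, 0, 0],
  ],
)

```text
clock: 5.15
position: [0.5399, -0.2091, 0.127]
ee_rot: [3.139, 0.115, -0.0]
force: [-0.6, -0.8, -6.9]
width: 0.432
gripper_force: 55.0
```

```bash
cat > look.py <<'E'
from h import *
s=observe(); p=s['position']; print(s['clock'],p,closing(),s['force'].round(1),s['width'])
g=grab('wrist'); W=cloud(g); T=cloud(grab('top'))
np.savez('l.npz',W=W,T=T,p=p); cv2.imwrite('pics/look.png',g[0][...,::-1])
E
python3 look.py
python3 - <<'E'
from h import *
d=np.load('l.npz'); p=d['p']
for k in 'WT':
    P=d[k]; print(k)
    rect(P,'dove',(.53,-.06),.075,.028,.037); rect(P,'foot',(.526,-.02),.13,.006,.037); rect(P,'stop',(.524,.025),.05,.042,.055)
    z=p[2]-.0366
    rect(P,'plate',p[:2],.12,.022+z,.034+z); rect(P,'knob',p[:2]+[-.056,0],.04,.073+z,.1+z); rect(P,'block',p[:2],.03,.057+z,.066+z)
E
```

```text
5.15 [ 0.53988564 -0.20912983  0.12699578] 94.1919435914999 [-0.6 -0.8 -6.9] 0.4320271266012606
W
dove 11160 [529.9 -64.1] [ 42.4 112.9] 4.3 z [0.0301 0.0312 0.0323]
foot 21489 [529.6 -54.1] [ 89.9 133.4] 4.2 z [0.0083 0.03   0.0321]
stop 0
plate 13274 [ 558.6 -206.6] [32.3 80.5] 4.2 z [0.116  0.1174 0.119 ]
knob 0
block 2910 [ 548.7 -208.5] [ 6.7 56.4] 4.1 z [0.1481 0.1511 0.1544]
T
dove 252 [526.1  -5.8] [43. 41.] 1.2 z [0.0302 0.0325 0.0353]
foot 1295 [524.6  23.6] [ 88.9 116.5] 4.6 z [0.0088 0.0168 0.0352]
stop 263 [524.4  26. ] [62.4 20.6] 5.0 z [0.0442 0.0488 0.0526]
plate 214 [ 490.7 -234.9] [43.3 34.5] 5.0 z [0.1162 0.1187 0.1216]
knob 23 [ 478.5 -232.1] [ 5.6 12. ] 69.1 z [0.1687 0.1781 0.1796]
block 0
```

View pics/look.png

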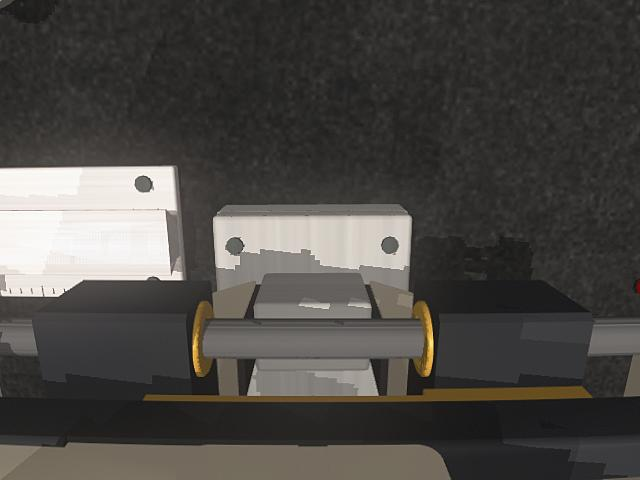

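The wrist view shows the rail mouth at about (170–180, 165–300) px and the held plate's near edge at about (215–410, 207), parallel to the rail. Next I fit the edges and the tilt in the rail frame.

Run:
```python
from h import *
d=np.load('l.npz'); P=d['W'].reshape(-1,3); P=P[~np.isnan(P[:,0])]
a=np.radians(4.25); u=np.array([-np.sin(a),np.cos(a)]); n=np.array([-np.cos(a),-np.sin(a)])
O=np.array([.534,-.1204]); A=np.c_[(P[:,:2]-O)@u,(P[:,:2]-O)@n,P[:,2]]*1000
def plane(n_,Q): 
    c=np.linalg.lstsq(np.c_[Q[:,:2],np.ones(len(Q))],Q[:,2],rcond=None)[0]; print(n_,'slopes',c[:2].round(4),'z@0',c[2].round(2)); return c
def edges(n_,Q,ax,bins):
    for b in bins:
        q=Q[abs(Q[:,ax]-b)<4][:,1-ax]
        if len(q)>20: print(n_,b,q.min().round(1),q.max().round(1))
D=A[(abs(A[:,2]-31.2)<2)&(A[:,0]>-10)&(A[:,0]<100)&(abs(A[:,1])<30)]
F=A[(A[:,2]>6)&(A[:,2]<34)&(A[:,0]>-10)&(A[:,0]<100)&(abs(A[:,1])<60)]
L=A[(abs(A[:,2]-117.4)<2)&(A[:,0]<-20)&(A[:,0]>-160)&(A[:,1]<30)]
plane('dove',D);plane('plate',L)
edges('dove',D,0,range(5,90,10)); edges('foot',F,0,range(5,90,20)); edges('dove end',D,1,(-15,0,15)); edges('foot end',F,1,(-30,0,30))
edges('plate',L,0,range(-125,-50,10)); edges('plate end',L,1,(-30,-25,-20,-10))
```

```text
dove slopes [0.0026 0.0007] z@0 31.1
plate slopes [0.0003 0.0053] z@0 117.54
dove 5 -21.3 20.9
dove 15 -21.4 20.9
dove 25 -21.4 21.1
dove 35 -20.9 20.9
dove 45 -20.8 21.1
dove 55 -21.0 21.0
dove 65 -21.1 20.3
dove 75 -21.0 20.4
dove 85 -21.2 20.5
foot 5 -45.0 31.5
foot 25 -45.2 31.3
foot 45 -45.4 31.3
foot 65 -45.0 31.2
foot 85 -45.3 42.8
dove end -15 -0.0 100.0
dove end 0 0.1 100.0
dove end 15 0.0 100.0
foot end -30 0.1 99.9
foot end 0 -0.3 100.0
foot end 30 -0.1 99.8
plate -125 -34.1 -2.0
plate -115 -34.2 -4.7
plate -105 -34.3 -6.8
plate -95 -34.1 -9.8
plate -85 -34.0 -10.1
plate -75 -34.0 -10.0
plate -65 -33.8 -5.1
plate -55 -34.0 -3.2
plate end -30 -127.8 -47.9
plate end -25 -127.9 -47.8
plate end -20 -127.9 -47.8
plate end -10 -128.0 -47.8
```

apply_moves(
  commands=[
    [0, 0.052, 0, -0.3, 0],
    [0, 0, 0, -0.4, 0],
    [0, 0, 0, -0.31, 0],
    [0, 0, 0, -0.15, 0],
    [0, 0, 0, -0.05, 0],
    [0, 0, 0, 0, 0],
    [0, 0, 0, 0, 0],
  ],
)

```text
clock: 6.12
position: [0.5438, -0.2091, 0.0546]
ee_rot: [3.139, 0.114, 0.002]
force: [-0.1, 0.3, -6.0]
width: 0.432
gripper_force: 55.0
```

```bash
cat > rel.py <<'E'
from h import *
import sys
zp=float(sys.argv[1]); lim=float(sys.argv[2])
d=np.load('l.npz'); P=d['W'].reshape(-1,3); P=P[~np.isnan(P[:,0])]
a=np.radians(4.25); u=np.array([-np.sin(a),np.cos(a)]); n=np.array([-np.cos(a),-np.sin(a)])
O=np.array([.534,-.1204]); A=np.c_[(P[:,:2]-O)@u,(P[:,:2]-O)@n,P[:,2]]*1000
def plane(n_,Q):
    c=np.linalg.lstsq(np.c_[Q[:,:2],np.ones(len(Q))],Q[:,2],rcond=None)[0]; print(n_,len(Q),'slopes',c[:2].round(4),'z mean',Q[:,2].mean().round(2))
def edges(n_,Q,ax,bins):
    for b in bins:
        q=Q[abs(Q[:,ax]-b)<4][:,1-ax]
        if len(q)>20: print(n_,b,q.min().round(1),q.max().round(1))
D=A[(abs(A[:,2]-31.2)<2)&(A[:,0]>-10)&(A[:,0]<100)&(abs(A[:,1])<30)]
L=A[(abs(A[:,2]-zp)<2.5)&(A[:,0]<lim)&(A[:,0]>-160)&(A[:,1]<-20)]
plane('dove',D);plane('plate',L)
edges('dove',D,0,range(5,90,20)); edges('dove end',D,1,(-10,0,10))
edges('plate',L,0,range(-125,120,20)); edges('plate end',L,1,(-30,-25))
E
python3 look.py; python3 rel.py 44.6 -20
```

```text
6.125 [ 0.54378756 -0.20914484  0.05458662] 94.16425939483824 [-0.1  0.3 -6. ] 0.4316532943462038
dove 5808 slopes [0.0019 0.0007] z mean 31.2
plate 8689 slopes [0.0002 0.0353] z mean 44.99
dove 5 -21.1 -5.7
dove 25 -21.2 2.3
dove 45 -21.1 13.0
dove end -10 -0.1 55.3
dove end 0 20.2 57.3
dove end 10 34.9 58.6
plate -125 -38.1 -20.1
plate -105 -38.0 -20.0
plate -85 -38.0 -20.0
plate -65 -37.9 -20.0
plate -45 -37.1 -20.5
plate end -30 -128.3 -47.9
plate end -25 -128.3 -47.9
```

```bash
cat >> rel.py <<'E'
for y in range(-38,-18,3):
    q=A[(A[:,0]<lim-30)&(A[:,0]>lim-90)&(abs(A[:,1]-y)<1.5)&(abs(A[:,2]-zp)<5)][:,2]
    if len(q): print(y,len(q),np.percentile(q,[10,50,90]).round(2))
E
python3 rel.py 44.6 -20|tail -7
```

```text
-38 807 [40.76 43.74 45.07]
-35 1146 [44.16 44.99 45.89]
-32 1102 [44.33 45.09 45.88]
-29 1116 [44.29 45.07 46.02]
-26 1067 [44.3  45.13 46.23]
-23 1053 [44.28 45.11 45.9 ]
-20 1051 [44.23 45.05 45.82]
```

apply_moves(
  commands=[
    [0, -0.015, 0, -0.007, 0],
    [0, 0, 0, 0, 0],
    [0, -0.0235, 0.316, 0, 0],
    [0, -0.0235, 0.316, 0, 0],
    [0, -0.0124, 0.166, 0, 0],
    [0, -0.0062, 0.083, 0, 0],
    [0, -0.0062, 0.083, 0, 0],
    [0, -0.0062, 0.083, 0, 0],
    [0, -0.0062, 0.083, 0, 0],
    [0, 0, 0, 0, 0],
  ],
)

```text
clock: 7.48
position: [0.5374, -0.1407, 0.0535]
ee_rot: [-3.139, -0.115, -0.0]
force: [0.1, 0.1, -6.8]
width: 0.429
gripper_force: 55.0
```

```bash
python3 look.py; python3 rel.py 44.6 35
```

```text
7.475 [ 0.53736862 -0.14073975  0.05352204] 94.19948189604703 [ 0.1  0.1 -6.8] 0.429127014397643
dove 6479 slopes [0.002  0.0066] z mean 31.12
plate 7970 slopes [0.0009 0.0342] z mean 43.99
dove 25 -21.2 0.7
dove 45 -21.4 -4.9
dove 65 -21.3 -5.0
dove 85 -21.4 -1.7
dove end -10 23.1 100.0
dove end 0 23.2 100.0
plate -45 -36.7 -20.0
plate -25 -36.8 -20.0
plate -5 -36.4 -20.0
plate 15 -36.3 -20.0
plate end -30 -59.5 20.7
plate end -25 -59.5 20.5
-38 75 [39.98 40.6  42.72]
-35 1326 [41.64 43.54 44.58]
-32 1098 [43.14 43.98 44.84]
-29 1110 [43.19 43.98 44.76]
-26 1106 [43.24 44.05 45.13]
-23 1070 [43.26 44.07 45.1 ]
-20 1034 [43.21 43.97 44.69]
```

apply_moves(
  commands=[
    [0, 0.002, 0.083, 0.006, 0],
    [0, -0.0124, 0.166, 0, 0],
    [0, -0.0124, 0.166, 0, 0],
    [0, -0.0185, 0.25, 0, 0],
    [0, -0.0185, 0.25, 0, 0],
    [0, -0.0185, 0.25, 0, 0],
    [0, -0.0185, 0.25, 0, 0],
    [0, -0.0124, 0.166, 0, 0],
    [0, 0, 0, 0, 0],
  ],
)

```text
clock: 8.7
position: [0.5308, -0.0453, 0.0539]
ee_rot: [-3.139, -0.117, -0.0]
force: [0.2, -1.6, -7.9]
width: 0.433
gripper_force: 55.0
```

```bash
python3 look.py; python3 rel.py 44.6 125
python3 - <<'E'
from h import *
d=np.load('l.npz')
for k in 'WT':
    rect(d[k],'stop',(.524,.025),.045,.0455,.053)
E
```

```text
8.7 [ 0.53081593 -0.04529017  0.05390205] 94.25640212005273 [ 0.2 -1.6 -7.9] 0.43302284901022325
dove 2576 slopes [0.0051 0.005 ] z mean 30.85
plate 8318 slopes [0.001  0.0364] z mean 44.36
dove 5 -21.3 -5.2
dove 25 -21.1 -5.3
dove end -10 0.5 33.5
dove end 0 31.2 33.2
plate 35 -37.2 -20.0
plate 55 -37.2 -20.0
plate 75 -37.1 -20.0
plate 95 -37.1 -20.0
plate 115 -36.9 -20.0
plate end -30 36.2 116.4
plate end -25 36.1 116.4
-38 429 [40.15 42.39 43.94]
-35 1158 [43.2  44.19 45.07]
-32 1073 [43.57 44.39 45.21]
-29 1091 [43.5  44.37 45.32]
-26 1062 [43.5  44.43 45.55]
-23 1028 [43.63 44.45 45.4 ]
-20 1044 [43.55 44.33 45.1 ]
stop 2619 [545.3  26.9] [22.7 20.6] 3.4 z [0.046  0.0472 0.0513]
stop 7
```

apply_moves(
  commands=[
    [0, -0.009, 0.125, 0, 0],
    [0, -0.009, 0.125, -0.01, 0],
    [0, -0.0012, 0.0166, -0.01, 0],
    [0, -0.0012, 0.0166, 0, 0],
    [0, -0.0012, 0.0166, 0, 0],
    [0, -0.0012, 0.0166, 0, 0],
    [0, 0, 0, 0, 0],
  ],
)

```text
clock: 9.68
position: [0.5294, -0.0274, 0.0527]
ee_rot: [3.139, 0.114, 0.0]
force: [-0.3, -0.5, -6.5]
width: 0.426
gripper_force: 55.0
```

apply_moves(
  commands=[
    [0, -0.0012, 0.0166, 0, 0],
    [0, 0, 0, 0, 0],
  ],
)

```text
clock: 9.93
position: [0.5293, -0.0263, 0.0527]
ee_rot: [-3.14, -0.114, 0.0]
force: [-0.4, -0.2, -6.2]
width: 0.431
gripper_force: 55.0
```

apply_moves(
  commands=[
    [0, -0.0012, 0.0166, 0, 0],
    [0, 0, 0, 0, 0],
  ],
)

```text
clock: 10.18
position: [0.5293, -0.0253, 0.0527]
ee_rot: [3.139, 0.114, -0.0]
force: [-0.0, 0.2, -5.8]
width: 0.432
gripper_force: 55.0
```

apply_moves(
  commands=[
    [0, -0.0012, 0.0166, 0, 0],
    [0, 0, 0, 0, 0],
  ],
)

```text
clock: 10.42
position: [0.5292, -0.0251, 0.0527]
ee_rot: [3.139, 0.113, 0.0]
force: [-1.2, -3.8, -5.5]
width: 0.432
gripper_force: 55.0
```

apply_moves(
  commands=[
    [0, -0.0006, 0.0083, 0, 0],
    [0, 0, 0, 0, 0],
  ],
)

```text
clock: 10.68
position: [0.5292, -0.025, 0.0527]
ee_rot: [3.138, 0.112, 0.0]
force: [1.0, -5.7, -5.4]
width: 0.428
gripper_force: 55.0
```

apply_moves(
  commands=[
    [0, 0, 0.008, -0.012, 0],
    [0, 0, 0, 0, 0],
  ],
)

```text
clock: 10.92
position: [0.5292, -0.0251, 0.0526]
ee_rot: [3.138, 0.112, 0.0]
force: [-3.0, -6.8, 2.1]
width: 0.43
gripper_force: 55.0
```

apply_moves(
  commands=[
    [100, 0, 0, 0, 0],
    [100, 0, 0, 0, 0],
    [100, 0, 0, 0, 0],
    [100, 0, 0, 0, 0],
    [100, 0, 0, 0.3, 0],
    [100, 0, 0, 0.8, 0],
    [100, 0, 0, 0.8, 0],
    [100, 0, 0, 0.3, 0],
    [100, 0, 0, 0, 0],
  ],
)

```text
clock: 12.05
position: [0.5301, -0.0232, 0.1853]
ee_rot: [-3.139, -0.114, -0.005]
force: [0.8, 0.6, -0.9]
width: 0.995
gripper_force: 0.0
```

```bash
python3 look.py; python3 rel.py 43.2 140;  python3 - <<'E'
from h import *
d=np.load('l.npz'); c=(.527,-.025)
for k in 'WT':
    P=d[k]; rect(P,'block',c,.06,.073,.084);rect(P,'plate',c,.12,.039,.0445);rect(P,'knob',(.471,-.028),.05,.09,.12);rect(P,'stop',(.524,.026),.045,.0455,.053)
print(observe()['joints'].round(2))
E
```

```text
12.05 [ 0.53013697 -0.02324624  0.18534798] 94.17214783596063 [ 0.8  0.6 -0.9] 0.9949594232087966
dove 3924 slopes [0.0032 0.0014] z mean 30.8
plate 2927 slopes [0.0023 0.0015] z mean 42.93
dove 5 -21.3 20.4
dove 25 -21.2 20.4
dove 45 -21.1 20.4
dove end -10 0.9 55.1
dove end 0 0.9 55.1
dove end 10 1.0 54.7
plate 55 -36.7 -20.0
plate 75 -36.8 -20.1
plate 95 -36.8 -20.0
plate 115 -152.3 -20.0
plate end -30 56.5 138.9
plate end -25 57.0 139.7
-38 75 [40.36 41.35 42.01]
-35 328 [41.71 42.79 43.78]
-32 357 [42.04 42.83 43.77]
-29 305 [41.94 42.97 43.8 ]
-26 307 [42.09 43.03 44.24]
-23 325 [42.07 43.06 43.94]
-20 335 [41.98 42.79 43.76]
block 2468 [527.8 -24.1] [26.3 40. ] 4.0 z [0.0754 0.0768 0.078 ]
plate 11268 [511.3 -16.4] [103.6  98.4] 4.4 z [0.0416 0.0429 0.044 ]
knob 17 [481.8 -11.1] [1.1 7. ] 1.8 z [0.0901 0.0909 0.0922]
stop 2488 [523.7  25.8] [65.8 20.2] 4.3 z [0.0459 0.0471 0.0509]
block 26 [516.3 -16.4] [ 4.3 22. ] 2.4 z [0.0747 0.0785 0.0816]
plate 85 [506.2 -31.1] [19.8 48.5] 0.8 z [0.0413 0.0434 0.0444]
knob 140 [473.6 -28.4] [45.5 11.8] 78.3 z [0.0994 0.1047 0.1078]
stop 124 [501.4  12.1] [36.2 39.1] 5.4 z [0.0458 0.048  0.0521]
[-0.06  0.32  0.01  1.86 -0.    0.96 -1.55]
```

View pics/look.png

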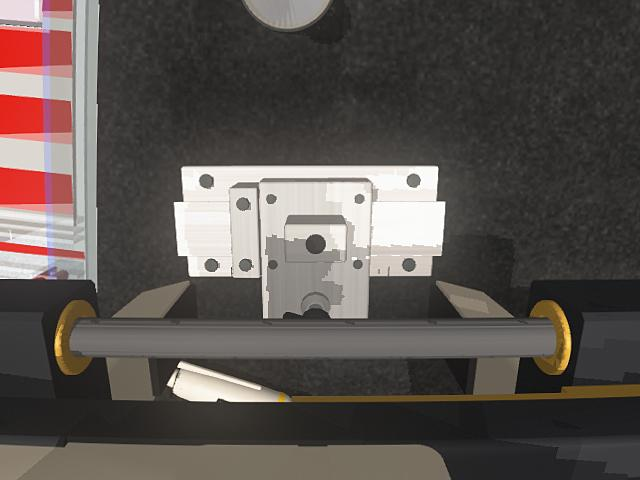

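The carrier sits against the stop. The distance from block to stop centre is 50.1 mm, where 50 is expected, and the plate edge meets the saddle at (260, 230) px. Now I move over the knob.

apply_moves(
  commands=[
    [33, -0.138, -0.012, 0, 0.364],
    [33, -0.138, -0.012, 0, 0.364],
    [33, -0.138, -0.012, 0, 0.364],
    [33, -0.138, -0.012, 0, 0.364],
    [33, -0.138, -0.012, 0, 0.364],
    [33, -0.138, -0.012, 0, 0.364],
    [33, -0.138, -0.012, 0, 0.364],
    [33, 0, 0, 0, 0],
    [33, 0, 0, 0, 0],
  ],
)

```text
clock: 13.28
position: [0.4712, -0.0284, 0.1833]
ee_rot: [-2.459, -1.954, 0.001]
force: [-0.5, -0.2, -0.1]
width: 0.33
gripper_force: 0.0
```

```bash
python3 look.py;  python3 - <<'E'
from h import *
d=np.load('l.npz')
for k in 'WT':
    P=d[k]; rect(P,'knob',(.472,-.028),.04,.096,.110)
    rect(P,'block',(.5278,-.0241),.04,.073,.084)
print(observe()['joints'].round(2))
E
```

```text
13.275 [ 0.47117734 -0.02843909  0.18332503] 166.92110763008378 [-0.5 -0.2 -0.1] 0.3298542034181904
knob 1594 [471.7 -28.3] [46.3 11.8] 77.3 z [0.1    0.1024 0.1038]
block 2557 [527.5 -23.8] [25.7 40.5] 4.3 z [0.0754 0.0767 0.0779]
knob 98 [472.2 -34.8] [32.3 11.8] 78.2 z [0.1011 0.1047 0.1074]
block 90 [529.2 -36.6] [25.8 16.7] 6.1 z [0.0746 0.0785 0.0814]
[ 0.15  0.25 -0.25  1.97  0.08  0.93 -0.36]
```

View pics/look.png

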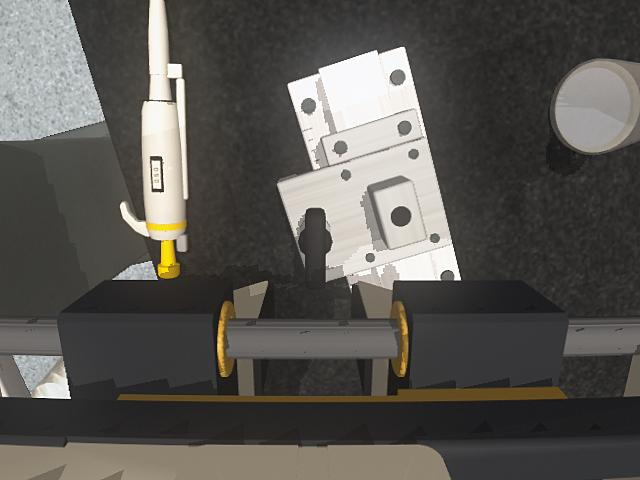

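The wrist view shows the knob bar at (316, 245) px, aligned with the finger gap. Descend and grip.

apply_moves(
  commands=[
    [33, 0.008, 0, -0.4, 0.01],
    [33, 0, 0, -0.5, 0],
    [33, 0, 0, -0.4, 0],
    [33, 0, 0, -0.3, 0],
    [33, 0, 0, -0.1, 0],
    [33, 0, 0, 0, 0],
    [0, 0, 0, 0, 0],
    [0, 0, 0, 0, 0],
    [0, 0, 0, 0, 0],
    [0, 0, 0, 0, 0],
  ],
  newtons=30,
)

```text
clock: 14.62
position: [0.4722, -0.0285, 0.0825]
ee_rot: [2.451, 1.964, 0.002]
force: [0.5, -1.1, 5.8]
width: 0.128
gripper_force: 30.0
```

```bash
cat > st.py <<'E'
from h import *
s=observe(); print(s['clock'],s['position'].round(4),closing().round(1),s['force'].round(1),s['ft_torque'].round(3),s['width'].round(3),s['gripper_force'],s['joints'].round(2))
E
python3 st.py
```

```text
Traceback (most recent call last):
  File "st.py", line 2, in <module>
    s=observe(); print(s['clock'],s['position'].round(4),closing().round(1),s['force'].round(1),s['ft_torque'].round(3),s['width'].round(3),s['gripper_force'],s['joints'].round(2))
                                                                                                                        ^^^^^^^^^^^^^^^^
AttributeError: 'float' object has no attribute 'round'
```

```bash
sed -i "s/s\['width'\].round(3)/s['width']/" st.py; python3 st.py
```

```text
14.625 [ 0.4722 -0.0285  0.0825] 167.4 [ 0.5 -1.1  5.8] [-0.114 -0.169 -0.099] 0.12788533315516282 29.994722306728363 [ 0.13  0.39 -0.23  2.08  0.14  0.68 -0.41]
```

apply_moves(
  commands=[
    [0, 0, 0, 0, -0.2],
    [0, 0, 0, 0, -0.25],
    [0, 0, 0, 0, -0.25],
    [0, 0, 0, 0, -0.25],
    [0, 0, 0, 0, -0.25],
    [0, 0, 0, 0, -0.25],
    [0, 0, 0, 0, -0.25],
    [0, 0, 0, 0, -0.25],
    [0, 0, 0, 0, -0.25],
    [0, 0, 0, 0, -0.2],
    [0, 0, 0, 0, 0],
  ],
)

```text
clock: 16.0
position: [0.4725, -0.0287, 0.0826]
ee_rot: [3.132, 0.235, 0.003]
force: [-0.9, -0.9, 6.1]
width: 0.127
gripper_force: 30.0
```

```bash
python3 st.py
```

```text
16.0 [ 0.4725 -0.0287  0.0826] 98.6 [-0.9 -0.9  6.1] [-0.388 -0.109 -0.043] 0.12691424699558018 29.9904665350914 [-0.12  0.38  0.09  2.1  -0.05  0.66 -1.42]
```

apply_moves(
  commands=[
    [0, 0, 0, 0, -0.2],
    [0, 0, 0, 0, -0.2],
    [0, 0, 0, 0, -0.2],
    [0, 0, 0, 0, -0.2],
    [0, 0, 0, 0, 0],
  ],
)

```text
clock: 16.62
position: [0.4719, -0.0292, 0.0826]
ee_rot: [3.116, -0.392, 0.001]
force: [-2.3, -4.0, 11.1]
width: 0.128
gripper_force: 30.0
```

```bash
python3 st.py
```

```text
16.625 [ 0.4719 -0.0292  0.0826] 75.7 [-2.3 -4.  11.1] [-0.552  0.535 -0.004] 0.12817542240359903 29.993456304073334 [-0.2   0.38  0.19  2.11 -0.12  0.66 -1.75]
```

apply_moves(
  commands=[
    [0, 0, 0, 0, -0.2],
    [0, 0, 0, 0, -0.2],
    [0, 0, 0, 0, -0.2],
    [0, 0, 0, 0, -0.2],
    [0, 0, 0, 0, 0],
  ],
)

```text
clock: 17.25
position: [0.4715, -0.0298, 0.0827]
ee_rot: [2.976, -1.004, 0.001]
force: [-4.1, -4.5, 14.5]
width: 0.125
gripper_force: 30.0
```

```bash
python3 st.py
```

```text
17.25 [ 0.4715 -0.0298  0.0827] 52.7 [-4.1 -4.5 14.5] [-0.954  0.95   0.008] 0.12491026799276947 30.00074654817581 [-0.29  0.39  0.3   2.12 -0.18  0.66 -2.08]
```

apply_moves(
  commands=[
    [0, 0, 0, 0, -0.2],
    [0, 0, 0, 0, -0.2],
    [0, 0, 0, 0, -0.2],
    [0, 0, 0, 0, 0],
  ],
)

```text
clock: 17.75
position: [0.4713, -0.0301, 0.0827]
ee_rot: [2.792, -1.438, 0.0]
force: [-5.7, -6.4, 15.7]
width: 0.125
gripper_force: 30.0
```

```bash
python3 st.py
```

```text
17.75 [ 0.4713 -0.0301  0.0827] 35.5 [-5.7 -6.4 15.7] [-1.24   1.191  0.092] 0.12473583051314062 30.019246637821198 [-0.35  0.39  0.38  2.12 -0.23  0.66 -2.33]
```

apply_moves(
  commands=[
    [0, 0, 0, 0, -0.2],
    [0, 0, 0, 0, -0.2],
    [0, 0, 0, 0, 0],
  ],
)

```text
clock: 18.12
position: [0.4711, -0.0302, 0.0827]
ee_rot: [2.634, -1.709, 0.0]
force: [-6.0, -6.5, 17.9]
width: 0.129
gripper_force: 30.0
```

```bash
python3 st.py
```

```text
18.125 [ 0.4711 -0.0302  0.0827] 24.1 [-6.  -6.5 17.9] [-1.344  1.367  0.149] 0.1290174376919442 30.038930475711823 [-0.39  0.4   0.44  2.13 -0.27  0.67 -2.49]
```

apply_moves(
  commands=[
    [0, 0, 0, 0, -0.2],
    [0, 0, 0, 0, -0.15],
    [0, 0, 0, 0, 0],
  ],
)

```text
clock: 18.5
position: [0.4709, -0.0302, 0.0827]
ee_rot: [2.475, -1.932, 0.0]
force: [-6.9, -7.1, 19.3]
width: 0.128
gripper_force: 30.1
```

```bash
python3 st.py
```

```text
18.5 [ 0.4709 -0.0302  0.0827] 14.1 [-6.9 -7.1 19.3] [-1.44   1.514  0.291] 0.12842999419533277 30.06142258644104 [-0.43  0.4   0.49  2.13 -0.3   0.67 -2.63]
```

apply_moves(
  commands=[
    [33, 0, 0, 0, 0],
    [33, 0, 0, 0, 0],
    [33, 0, 0, 0, 0],
    [33, 0, 0, 0.3, 0],
    [33, 0, 0, 0.7, 0],
    [33, 0.008, 0.025, 0.7, 0.35],
    [33, 0, 0, 0, 0.35],
    [33, 0, 0, 0, 0.35],
    [33, 0, 0, 0, 0.35],
    [33, 0, 0, 0, 0.35],
    [33, 0, 0, 0, 0],
  ],
)

```text
clock: 19.88
position: [0.4721, -0.0265, 0.1839]
ee_rot: [-3.062, 0.699, 0.0]
force: [-0.2, 0.7, 0.8]
width: 0.325
gripper_force: 0.0
```

```bash
python3 st.py; python3 look.py;  python3 - <<'E'
from h import *
d=np.load('l.npz')
for k in 'WT':
    P=d[k]; rect(P,'knob',(.472,-.028),.04,.096,.110)
    rect(P,'block',(.5278,-.0241),.04,.073,.084);rect(P,'stop',(.524,.026),.045,.0455,.053)
E
```

```text
19.875 [ 0.4721 -0.0265  0.1839] 64.3 [-0.2  0.7  0.8] [ 0.037  0.038 -0.047] 0.3252847628198557 0.0 [-0.4   0.24  0.41  2.01 -0.12  0.91 -1.94]
19.875 [ 0.47212144 -0.0264607   0.18394304] 64.2815224951119 [-0.2  0.7  0.8] 0.3252847628198557
knob 1568 [470.1 -28.7] [12.1 46.3] 55.9 z [0.1001 0.1026 0.1038]
block 2795 [525.8 -24.5] [26.2 40.3] 3.9 z [0.0755 0.0769 0.0781]
stop 2651 [523.2  25.6] [65.7 20.4] 4.2 z [0.046  0.0471 0.051 ]
knob 0
block 241 [526.4 -25.1] [25.8 41.1] 5.0 z [0.0758 0.0788 0.0813]
stop 108 [537.5  27.5] [35.9 18.9] 4.1 z [0.0469 0.0489 0.0515]
```

View pics/look.png

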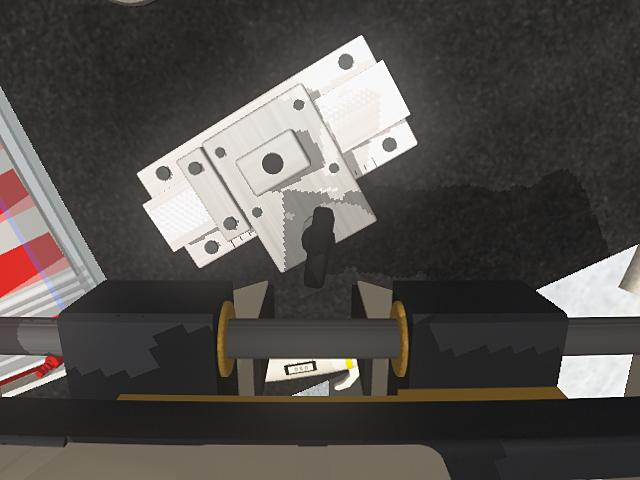

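The picture shows the carrier still against the stop at (190, 165)–(245, 270) px. The knob at (318, 245) reads a closing angle of 56°, though I left it at 14°, so it seems to have sprung back. I'll turn the gripper half a turn and grasp it again.

apply_moves(
  commands=[
    [33, 0, 0, 0, 0.352],
    [33, 0, 0, 0, 0.352],
    [33, 0, 0, 0, 0.352],
    [33, 0, 0, 0, 0.352],
    [33, 0, 0, 0, 0.352],
    [33, 0, 0, 0, 0.352],
    [33, 0, 0, 0, 0.352],
    [33, 0, 0, 0, 0.352],
    [33, 0, 0, 0, 0.352],
  ],
)

```text
clock: 21.1
position: [0.4721, -0.0267, 0.1839]
ee_rot: [-2.646, -1.693, 0.0]
force: [-0.2, -0.3, -0.8]
width: 0.331
gripper_force: 0.0
```

apply_moves(
  commands=[
    [33, 0, 0, 0, 0.352],
    [33, 0, 0, 0, 0.352],
    [33, 0, 0, 0, 0.352],
    [33, 0, 0, 0, 0.352],
    [33, 0, 0, 0, 0.352],
    [33, 0, 0, 0, 0.352],
    [33, 0, 0, 0, 0.352],
    [33, -0.033, -0.037, 0, 0.352],
    [33, 0, 0, 0, 0],
    [33, 0, 0, 0, 0],
  ],
)

```text
clock: 22.35
position: [0.4702, -0.029, 0.1839]
ee_rot: [-0.933, -3.0, -0.0]
force: [-0.2, -0.4, -0.3]
width: 0.332
gripper_force: 0.0
```

```bash
python3 st.py; python3 look.py;  python3 - <<'E'
from h import *
d=np.load('l.npz')
P=d['W']; rect(P,'knob',(.472,-.028),.04,.096,.110); rect(P,'block',(.5278,-.0241),.04,.073,.084)
E
```

```text
22.35 [ 0.4702 -0.029   0.1839] 55.4 [-0.2 -0.4 -0.3] [ 0.036 -0.12  -0.015] 0.33220202808363897 0.0 [ 0.04  0.24 -0.11  1.99  0.03  0.92  0.88]
22.35 [ 0.47023935 -0.02904946  0.18392854] 55.4355180646064 [-0.2 -0.4 -0.3] 0.33220202808363897
knob 1587 [469.4 -28.2] [11.9 45.6] 55.6 z [0.1    0.1024 0.1038]
block 383 [516.8 -37.6] [13.  18.6] 54.1 z [0.0744 0.0766 0.0778]
```

apply_moves(
  commands=[
    [33, -0.006, 0.008, -0.4, 0],
    [33, 0, 0, -0.5, 0],
    [33, 0, 0, -0.4, 0],
    [33, 0, 0, -0.3, 0],
    [33, 0, 0, -0.055, 0],
    [33, 0, 0, 0, 0],
    [0, 0, 0, 0, 0],
    [0, 0, 0, 0, 0],
    [0, 0, 0, 0, 0],
    [0, 0, 0, 0, 0],
  ],
  newtons=30,
)

```text
clock: 23.7
position: [0.47, -0.029, 0.0852]
ee_rot: [0.926, 3.001, -0.0]
force: [-1.1, -2.0, 6.7]
width: 0.13
gripper_force: 30.0
```

```bash
python3 st.py
```

```text
23.7 [ 0.47   -0.029   0.0852] 55.7 [-1.1 -2.   6.7] [-0.282  0.227  0.016] 0.1301167039376457 30.001231133937836 [ 0.03  0.38 -0.1   2.1   0.06  0.67  0.86]
```

apply_moves(
  commands=[
    [0, 0, 0, 0, -0.2],
    [0, 0, 0, 0, -0.2],
    [0, 0, 0, 0, 0],
  ],
)

```text
clock: 24.08
position: [0.4701, -0.0289, 0.0852]
ee_rot: [1.222, 2.893, -0.0]
force: [-2.5, -1.5, 6.8]
width: 0.13
gripper_force: 30.0
```

```bash
python3 st.py
```

```text
24.075 [ 0.4701 -0.0289  0.0852] 44.2 [-2.5 -1.5  6.8] [-0.283  0.187  0.051] 0.1297460944179402 30.005918741226196 [-0.01  0.37 -0.05  2.1   0.03  0.67  0.69]
```

apply_moves(
  commands=[
    [0, 0, 0, 0, -0.2],
    [0, 0, 0, 0, -0.2],
    [0, 0, 0, 0, 0],
  ],
)

```text
clock: 24.45
position: [0.4702, -0.0288, 0.0852]
ee_rot: [1.505, 2.757, 0.0]
force: [-1.4, -1.8, 5.7]
width: 0.13
gripper_force: 30.0
```

```bash
python3 st.py
```

```text
24.45 [ 0.4702 -0.0288  0.0852] 32.8 [-1.4 -1.8  5.7] [-0.266  0.152  0.135] 0.13007984133208064 30.017420053482056 [-0.05  0.37  0.    2.1  -0.    0.67  0.52]
```

apply_moves(
  commands=[
    [0, 0, 0, 0, -0.2],
    [0, 0, 0, 0, -0.2],
    [0, 0, 0, 0, 0],
  ],
)

```text
clock: 24.82
position: [0.4703, -0.0288, 0.0852]
ee_rot: [1.772, 2.593, 0.001]
force: [-0.6, -0.8, 5.7]
width: 0.128
gripper_force: 30.0
```

```bash
python3 st.py
```

```text
24.825 [ 0.4703 -0.0288  0.0852] 21.3 [-0.6 -0.8  5.7] [-0.279  0.082  0.159] 0.12841167982885213 30.03550797700882 [-0.09  0.37  0.05  2.1  -0.03  0.66  0.35]
```

apply_moves(
  commands=[
    [0, 0, 0, 0, -0.2],
    [0, 0, 0, 0, -0.1],
    [0, 0, 0, 0, 0],
  ],
)

```text
clock: 25.2
position: [0.4704, -0.0287, 0.0852]
ee_rot: [1.96, 2.454, 0.001]
force: [0.4, -1.1, 5.8]
width: 0.124
gripper_force: 30.1
```

```bash
python3 st.py
```

```text
25.2 [ 0.4704 -0.0287  0.0852] 12.8 [ 0.4 -1.1  5.8] [-0.315  0.042  0.317] 0.12401954319031754 30.089868307113647 [-0.13  0.37  0.09  2.11 -0.05  0.66  0.23]
```

apply_moves(
  commands=[
    [0, 0, 0, 0, -0.15],
    [0, 0, 0, 0, -0.1],
    [0, 0, 0, 0, 0],
    [0, 0, 0, 0, 0],
  ],
)

```text
clock: 25.7
position: [0.4705, -0.0288, 0.0852]
ee_rot: [2.108, 2.327, 0.001]
force: [-1.0, -1.3, 5.2]
width: 0.125
gripper_force: 30.1
```

```bash
python3 st.py
```

```text
25.7 [ 0.4705 -0.0288  0.0852] 5.6 [-1.  -1.3  5.2] [-0.288  0.001  0.379] 0.1254878476427358 30.127862691879272 [-0.15  0.37  0.12  2.11 -0.07  0.66  0.12]
```

apply_moves(
  commands=[
    [33, 0, 0, 0, 0],
    [33, 0, 0, 0, 0],
    [33, 0, 0, 0, 0],
    [33, 0, 0, 0.3, 0],
    [33, 0, 0, 0.7, 0],
    [33, 0, 0, 0.65, 0],
    [33, 0, 0, 0, 0],
    [33, 0, 0, 0, 0],
  ],
)

```text
clock: 26.7
position: [0.4694, -0.0286, 0.1832]
ee_rot: [-2.11, -2.327, 0.0]
force: [-0.4, 0.2, -0.4]
width: 0.333
gripper_force: 0.0
```

```bash
python3 st.py; python3 look.py;  python3 - <<'E'
from h import *
d=np.load('l.npz')
P=d['W']; rect(P,'knob',(.472,-.028),.04,.096,.110); rect(P,'block',(.526,-.0241),.04,.073,.084);rect(P,'stop',(.524,.026),.045,.0455,.053)
E
```

```text
26.7 [ 0.4694 -0.0286  0.1832] 5.6 [-0.4  0.2 -0.4] [-0.007 -0.049 -0.004] 0.333310614953842 0.0 [-0.18  0.23  0.15  2.   -0.04  0.91  0.09]
26.7 [ 0.46944158 -0.0285653   0.18318129] 5.611495408454252 [-0.4  0.2 -0.4] 0.333310614953842
knob 1639 [470.  -28.4] [12.3 46.3] 55.7 z [0.0992 0.1024 0.1037]
block 2442 [525.4 -24.4] [25.9 40.4] 4.1 z [0.0751 0.0767 0.0779]
stop 2744 [523.3  26.1] [65.7 20.1] 4.3 z [0.0458 0.047  0.0509]
```

The knob sprang back to about 56° again when the fingers opened. This time I'll regrasp, tighten, then unwind gently to zero torque before letting go, so it isn't flicked back.

apply_moves(
  commands=[
    [33, 0, 0, 0, 0.35],
    [33, 0, 0, 0, 0.35],
    [33, 0, 0, 0, 0.35],
    [33, 0, 0, 0, 0.35],
    [33, 0, 0, -0.3, 0.35],
    [33, 0, 0, -0.6, 0],
    [33, 0, 0, -0.4, 0],
    [33, 0, 0, -0.3, 0],
    [33, 0, 0, -0.03, 0],
    [33, 0, 0, 0, 0],
    [33, 0, 0, 0, 0],
  ],
)

```text
clock: 28.18
position: [0.4703, -0.0286, 0.0864]
ee_rot: [0.925, 3.001, 0.001]
force: [-0.4, -0.3, 0.2]
width: 0.33
gripper_force: 0.0
```

apply_moves(
  commands=[
    [0, 0, 0, 0, 0],
    [0, 0, 0, 0, 0],
    [0, 0, 0, 0, 0],
    [0, 0, 0, 0, 0],
    [0, 0, 0, 0, -0.3],
    [0, 0, 0, 0, -0.3],
    [0, 0, 0, 0, -0.3],
    [0, 0, 0, 0, -0.3],
    [0, 0, 0, 0, -0.3],
    [0, 0, 0, 0, -0.25],
    [0, 0, 0, 0, 0],
  ],
)

```text
clock: 29.55
position: [0.4705, -0.0286, 0.0862]
ee_rot: [2.108, 2.328, 0.001]
force: [-0.4, -0.8, 5.1]
width: 0.124
gripper_force: 30.1
```

```bash
python3 st.py
```

```text
29.55 [ 0.4705 -0.0286  0.0862] 5.7 [-0.4 -0.8  5.1] [-0.251 -0.148  0.239] 0.12357017445110563 30.074362456798553 [-0.23  0.37  0.22  2.11 -0.13  0.67  0.18]
```

apply_moves(
  commands=[
    [0, 0, 0, 0, 0.15],
    [0, 0, 0, 0, 0],
    [0, 0, 0, 0, 0],
  ],
)

```text
clock: 29.92
position: [0.4704, -0.0286, 0.0862]
ee_rot: [2.017, 2.407, 0.001]
force: [0.2, -0.7, 5.7]
width: 0.131
gripper_force: 30.2
```

```bash
python3 st.py
```

```text
29.925 [ 0.4704 -0.0286  0.0862] 10.1 [ 0.2 -0.7  5.7] [-0.17  -0.164  0.414] 0.13066878164683304 30.18306076526642 [-0.21  0.37  0.2   2.11 -0.12  0.67  0.25]
```

apply_moves(
  commands=[
    [0, 0, 0, 0, 0],
    [0, 0, 0, 0, 0],
    [0, 0, 0, 0, 0],
    [0, 0, 0, 0, 0],
  ],
)

```text
clock: 30.42
position: [0.4704, -0.0286, 0.0862]
ee_rot: [2.017, 2.407, 0.001]
force: [1.4, -0.4, 5.7]
width: 0.126
gripper_force: 30.2
```

```bash
python3 st.py
python3 - <<'E'
from h import *
g=[]
for i in range(4):
    grab('top'); s=observe(); g.append(s['ft_torque'][2].round(3))
print(g); T=cloud(grab('top')); rect(T,'block',(.526,-.0241),.04,.073,.084); rect(T,'knob',(.472,-.028),.04,.096,.110)
E
```

```text
30.425 [ 0.4704 -0.0286  0.0862] 10.1 [ 1.4 -0.4  5.7] [-0.096 -0.143  0.438] 0.12623419938921254 30.18312692642212 [-0.21  0.37  0.2   2.11 -0.12  0.67  0.25]
[np.float64(0.44), np.float64(0.381), np.float64(0.406), np.float64(0.41)]
block 75 [527.6 -38.2] [25.8 14.4] 5.1 z [0.075  0.0782 0.0812]
knob 11 [476.8 -48.8] [9.  3.7] 46.7 z [0.0973 0.1038 0.1055]
```

apply_moves(
  commands=[
    [0, 0, 0, 0, 0.15],
    [0, 0, 0, 0, 0.15],
    [0, 0, 0, 0, 0],
    [0, 0, 0, 0, 0],
    [0, 0, 0, 0, 0],
    [0, 0, 0, 0, 0],
  ],
)

```text
clock: 31.42
position: [0.4702, -0.0286, 0.0862]
ee_rot: [1.831, 2.552, 0.001]
force: [-0.3, -0.7, 5.8]
width: 0.127
gripper_force: 30.1
```

```bash
python3 st.py
```

```text
31.425 [ 0.4702 -0.0286  0.0862] 18.7 [-0.3 -0.7  5.8] [-0.073 -0.071  0.287] 0.12673203313488676 30.130253434181213 [-0.18  0.37  0.16  2.11 -0.1   0.67  0.37]
```

apply_moves(
  commands=[
    [0, 0, 0, 0, 0.15],
    [0, 0, 0, 0, 0.15],
    [0, 0, 0, 0, 0],
    [0, 0, 0, 0, 0],
    [0, 0, 0, 0, 0],
    [0, 0, 0, 0, 0],
  ],
)

```text
clock: 32.17
position: [0.4701, -0.0287, 0.0861]
ee_rot: [1.635, 2.682, 0.001]
force: [-1.1, -0.5, 6.9]
width: 0.127
gripper_force: 30.1
```

```bash
python3 st.py
```

```text
32.175 [ 0.4701 -0.0287  0.0861] 27.3 [-1.1 -0.5  6.9] [-0.159  0.014  0.335] 0.12732030232982597 30.089209377765656 [-0.15  0.37  0.12  2.11 -0.07  0.67  0.5 ]
```

apply_moves(
  commands=[
    [0, 0, 0, 0, 0.2],
    [0, 0, 0, 0, 0.2],
    [0, 0, 0, 0, 0.18],
    [0, 0, 0, 0, 0],
    [0, 0, 0, 0, 0],
    [0, 0, 0, 0, 0],
    [0, 0, 0, 0, 0],
  ],
  newtons=15,
)

```text
clock: 33.05
position: [0.4699, -0.0288, 0.0861]
ee_rot: [1.231, 2.89, 0.0]
force: [-0.8, -0.5, 6.9]
width: 0.128
gripper_force: 15.1
```

```bash
python3 st.py
```

```text
33.05 [ 0.4699 -0.0288  0.0861] 43.9 [-0.8 -0.5  6.9] [-0.264  0.177  0.22 ] 0.12804117706787468 15.05598932504654 [-0.09  0.37  0.05  2.1  -0.03  0.67  0.74]
```

apply_moves(
  commands=[
    [33, 0, 0, 0, 0],
    [33, 0, 0, 0, 0],
    [33, 0, 0, 0, 0],
    [33, 0, 0, 0.3, 0],
    [33, 0, 0, 0.7, 0],
    [33, 0, 0, 0.65, 0],
    [33, 0, 0, 0, 0],
    [33, 0, 0, 0, 0],
  ],
)

```text
clock: 34.05
position: [0.4695, -0.0286, 0.1844]
ee_rot: [-1.234, -2.889, 0.0]
force: [-0.7, 0.7, -1.1]
width: 0.33
gripper_force: 0.0
```

```bash
python3 st.py; python3 look.py;  python3 - <<'E'
from h import *
d=np.load('l.npz')
P=d['W']; rect(P,'knob',(.472,-.028),.04,.096,.110); rect(P,'block',(.526,-.0241),.04,.073,.084);rect(P,'stop',(.524,.026),.045,.0455,.053)
E
```

```text
34.05 [ 0.4695 -0.0286  0.1844] 43.7 [-0.7  0.7 -1.1] [ 0.038 -0.118  0.011] 0.330170223504778 0.0 [-0.1   0.23  0.06  2.   -0.02  0.92  0.73]
34.05 [ 0.46945056 -0.02860318  0.18439251] 43.730269630020054 [-0.7  0.7 -1.1] 0.330170223504778
knob 1562 [469.6 -28.4] [12.2 46. ] 55.7 z [0.1    0.1024 0.1037]
block 619 [522.  -14.1] [21.1 19.2] 4.0 z [0.0744 0.0766 0.0778]
stop 2465 [522.9  25.8] [66.1 20.3] 4.0 z [0.0459 0.047  0.0508]
```

apply_moves(
  commands=[
    [33, 0.5, 0.2, 0.5, -0.3],
    [33, 0.5, 0.2, 0.2, -0.3],
    [33, 0, 0, 0, -0.3],
    [33, 0, 0, 0, -0.3],
    [33, 0, 0, 0, 0],
    [33, 0, 0, 0, 0],
    [33, 0, 0, 0, 0],
  ],
)

```text
clock: 35.02
position: [0.5297, -0.0047, 0.2266]
ee_rot: [-2.031, -2.396, 0.001]
force: [0.6, -1.0, 0.2]
width: 0.328
gripper_force: 0.0
```

```bash
python3 look.py;  python3 - <<'E'
from h import *
d=np.load('l.npz')
P=d['W']; rect(P,'block',(.526,-.0241),.04,.073,.084);rect(P,'stop',(.524,.026),.045,.0455,.053);rect(P,'knob',(.472,-.028),.04,.096,.110);rect(P,'flask',(.70,.007),.06,.02,.16)
P=d['T'];rect(P,'dish',(.605,-.5325),.07,.008,.04);rect(P,'bottle',(.4827,-.544),.05,.02,.15)
E
```

```text
35.025 [ 0.52966386 -0.00474179  0.22661579] 9.441101571452762 [ 0.6 -1.   0.2] 0.32842086554415023
block 1809 [525.7 -24.3] [26.  40.7] 4.1 z [0.0753 0.0767 0.078 ]
stop 2051 [523.2  26.2] [65.8 20. ] 4.3 z [0.0458 0.0469 0.0508]
knob 1215 [469.7 -28.4] [13.1 46.3] 55.8 z [0.0982 0.1022 0.1036]
flask 7431 [695.    8.8] [50.7 64.1] 5.7 z [0.0257 0.0787 0.1224]
dish 1202 [ 605.  -532.5] [93.3 90.8] 11.5 z [0.0091 0.012  0.015 ]
bottle 670 [ 482.6 -544.1] [45.6 76.8] 7.8 z [0.0294 0.0659 0.0988]
```

View pics/look.png

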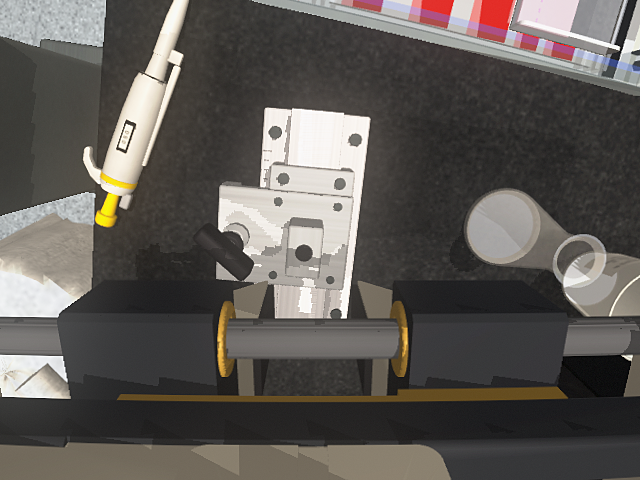

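The picture shows the plate meeting the saddle at about (310, 190) px with no visible gap. The knob is at rest, and the flask, dish and bottle haven't moved. The gripper touches nothing, so I'm handing in.

```bash
python3 -c "
from cell import arm; print(arm.sign_off())"
```

```text
the job is handed in; nothing more can be done
None
```

The carrier is against the stop (within about 0.5 mm by camera) and clamped: I tightened the knob clockwise to about 0.4 N m, but on each release it sprang back about 0.2–0.9 rad to the same angle, 1.95 rad past its start, and I did not push-test the clamp. Handed in at about 35 s with the gripper clear; flask, bottle and dish measured unmoved, and the beaker was not re-measured but never approached.

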